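# Set an indexing head upright on its back and fit its index plate

### The job

The grey indexing head stands on its foot with its spindle level, facing you. Slide it along the bench until the foot is square and hard up against the front edge of the cork-faced board, then push high on its spindle face so that it tips over that edge, without being lifted, and lies flat on its back on the board with the spindle upright. Then lower the notched index plate, hub up, over the spindle and the locating pin together, without dropping it, until it sits flat on the head, and leave the other things on the bench where they are.

Things in the scene. Friction and masses are not known exactly. Their poses are not given: they have to be found in the camera images.
- board: Fitting board fixed to the bench: plywood with a cork top and a dark wooden front lip, 170 (x) x 220 (y) x 15 thick. Origin: centre of its underside. Its x axis points away from the robot (turned by its yaw), z up. Its front edge (local x = -85) is the stop.
- board_edge (a point): Middle of the board's front top edge, 15 above the bench; axes as the board's.
- head: Indexing head: grey box-like casting, 100 (x) x 130 (y) x 135 (z), 0.9 kg, centre of mass 65 above its foot. Origin: centre of its underside as it stands. Its x points from the spindle face (local x = -50) to the flat back (towards the board), z up. It starts 20 to 55 short of the board's edge. Pushed high while clear of the board it tips on the spot; pushed below z = 60 it slides.
- head_seat (a point): Centre of the round seat (diameter 56, 4 proud of the spindle face; local [-54, 0, 70] of the head; axes as the head's), on which the plate's underside must lie. The face is free to push on either side of the seat (|y| from 28 to 55) and all across above z = 98.
- head_spindle_tip (a point): Tip of the spindle: steel, diameter 22, chamfered, 42 long from the seat along the head's -x, at local height 70. As the head tips, the spindle swings up and away from the robot in the plane y = 0: leave that way free.
- head_pin (a point): Axis of the locating pin in the plane of the seat (local [-54, 0, 32]): diameter 10, chamfered, parallel to the spindle, 38 from its axis towards the foot, tip 24 beyond the seat plane. With the head on its back it is on the robot's side of the spindle.
- head_heel (a point): Middle of the head's lower back edge (local [50, 0, 0]), the edge that must meet the board. The head turns about the board's edge there, balances at about 45 degrees and then falls onto its back by itself, with its x axis pointing down.
- plate: Index plate: dark steel disc, diameter 110, 8 thick, 24 notches round the rim, one open slot, and a bright round hub (diameter 44, its top 38 above the underside) in the middle with a through bore of diameter 25; about 0.3 kg. Origin: centre of its underside; z up along the hub. It lies on the bench, hub up, left or right of the head; grip it across the hub.
- plate_slot (a point): Centre of the plate's slot for the locating pin, in the plane of the underside: 38 from the bore's axis along the plate's -x; the slot is 15 wide across and 16 long radially, through the plate.
- pot_lid: black flat round lid without hub or hole, diameter 140, 9 high, a bystander; it may lie where the index plate could have lain. Origin: centre of its underside.
- setting_block: small brown hardwood block, 45 x 75 x 24, a bystander. Origin: centre of its underside.
- tin_box: dark blue tin, 57 x 99 x 42, a bystander. Origin: centre of its underside.
- mug: spotted mug, 93 high, a bystander. Origin: centre of its underside.
- spool_natural: spool of pale thread, diameter 38, 36 high, a bystander. Origin: centre of its underside.
- spool_black: spool of black thread, diameter 36, 34 high, a bystander. Origin: centre of its underside.
- edge_beveler: small leather tool with a wooden handle, 157 long, 25 high, a bystander. Origin: centre of its underside.

How it is judged:
By the outcome, as a careful person would: the job done as asked, in the order asked, and still so for the second after the job is handed in, with the robot touching nothing.
It also fails if it takes over 64 s, if anything falls off the work surface, if the arm or the gripper's body presses on something with over 40 N, if the wrist force passes 120 N, or if a joint passes its speed limit or range.

### The arm

A 6-joint arm with a two-finger parallel gripper is mounted at the origin on a cart in front of the work surface, level with it; the furniture and walls round the work are solid. World frame = base frame: x ahead of the robot, y to its left, z up, the work surface at z = 0. Lengths are in m, angles in rad, forces in N, time in s.
With the tool pointing down it reaches from about 0.325 to 0.9 m from the base axis. Payload 3.5 kg.
Tool frame: the origin (TCP) lies at the very end of the fingers, on their centre line; the grasp point (between the pads) lies 19 mm behind it; z points along the fingers, y is the line along which they close (so a half turn about z gives the same grasp; the last joint's range is limited). The gripper opens to 85 mm and grips with 20 to 120 N. Pads are 22 mm wide; open, the fingers measure 114 mm over their backs; the gripper's body (76 mm by 85 mm) begins 54 mm behind the grasp point. The pads swing forward as they close: fully open they stand 13 mm farther back than shut.
Start: joints at [1.226, 0.276, -0.026, 1.268, 0, 1.467], TCP at [0.15, 0.607, 0.231] pointing down, gripper open.
Joint ranges: [-3.12, 3.12], [-0.85, 1.88], [-1.08, 1.24], [-1.95, 2.15], [-1.57, 1.53], [-3.14, 3.14]. Speed limits (rad/s): [2.57, 2.57, 3.14, 3.14, 3.14, 3.14].

### API

Orientations are given as a unit quaternion [w, x, y, z].
In Python, from bench import env, imaging, ticket gives the robot as it stands.
- The arm moves only by the tool send_rows, never from a script. Its argument "plan" is a list that holds one entry, the list of rows, each a list of 7 numbers: the finger opening in cm, from 0 to 8.54, then the shift along the tool's x, y, z in cm, then the turn, a rotation vector about the tool's x, y, z in degrees. A call has 1 to 20 rows; each row is the pose to reach, as a shift and turn from the pose commanded when the call began, along the tool's axes at that moment; what a row does not reach only later rows make up. A row lasts 1/10 s, in which the tool goes at most 50 mm and 8.59 degrees, less where a joint would pass 70% of its speed; a pose out of reach is approached as far as the arm can. A call with a gripper value outside its range is refused whole. The fingers move at their own pace and stop on an object; "squeeze" is the grip in N (left out, the last holds). Time passes only in rows, so rows that repeat a pose let the fingers close. It gives the time, the measured TCP pose, the force, the opening and the grip force at its end, in the units of the state.
- env.sense(): the state, without advancing time (a new reading comes with each control period).
- imaging.get_image(name): name is "side" or "top" or "wrist"; returns a dict with "pixels" (400x640x3 uint8, red, green, blue), "z_map" (400x640 float32, m along the optical axis (not along the pixel's ray), 0 where there is no reading), "camera_matrix" (3x3 intrinsics, pixels), "cam_to_world" (4x4, takes a point from camera to world coordinates). Camera axes: x right, y down, z forward; pixel columns grow to the right and rows downward; lengths in m; the calibration is good to about 2 mm. A picture is of the moment at which its call begins.
- ticket.hand_in(): hands the job in; it is judged then, once.
The state is a dict: "t": time; "joint_pos": joint angles; "dq": joint speeds; "tau": joint torques, N m; "eef_pos": TCP position; "orientation": TCP orientation; "ft_force": force on the tool from outside, world axes, zero at the start; "ft_torque": the same for the moment, N m; "grip_width": finger opening in m; "gripper_force": force on a finger pad.
Only numpy, scipy, OpenCV 4.12 (cv2) and the standard library are available. Lean on these libraries where they do the work, as an engineer would, in place of code of your own. Each camera call takes 0.05 s, during which the arm holds its last target. There are 200 camera calls.

## Working session

There is one attempt and no reset: what is moved stays moved. The work goes in short steps, Python scripts to look and compute and a tool call to move; the robot and the scene stay as the last step left them, time stands still between calls to the robot, and variables do not carry over. Pictures are saved under pics/ and viewed, at most 10 in all, crops included, and the job is handed in when it is done.

Besides the shell and the picture viewer there is one more tool, called after "Request:" as name([rows], argument=value, ...), one row to a line, values as JSON. send_rows: Moves the arm, as the interface text tells. Its arguments: {"type":"object","properties":{"plan":{"type":"array","items":{"type":"array","items":{"type":"array","items":{"type":"number"}}}},"squeeze":{"type":"number"}},"required":["plan"]}

```bash
mkdir -p pics
cat > h.py <<'E'
import numpy as np, cv2
from bench import env, imaging, ticket
def grab(n,save=None):
    d=imaging.get_image(n)
    if save: cv2.imwrite(f'pics/{save}.png',d['pixels'][:,:,::-1])
    return d
def cloud(d):
    K=d['camera_matrix'];T=d['cam_to_world'];z=d['z_map']
    v,u=np.mgrid[:400,:640]
    p=np.stack([(u-K[0,2])/K[0,0]*z,(v-K[1,2])/K[1,1]*z,z],-1)
    w=p@T[:3,:3].T+T[:3,3]; w[z==0]=np.nan
    return w
E
python3 - <<'E'
from h import *
s=env.sense(); print({k:np.round(v,3) for k,v in s.items()})
ims=[]
for n in ['side','top']:
    d=grab(n,n+'0'); np.savez(f'{n}0.npz',**d); print(n,np.round(d['cam_to_world'],3).tolist())
E
```

```text
{'t': np.float64(0.0), 'joint_pos': array([ 1.226,  0.277, -0.028,  1.268,  0.   ,  1.467]), 'dq': array([ 0.001,  0.001,  0.   ,  0.001, -0.001,  0.001]), 'tau': array([ 1.0000e-03, -4.4551e+01,  2.9520e+01,  1.6000e-02, -0.0000e+00,
       -0.0000e+00]), 'eef_pos': array([0.149, 0.606, 0.23 ]), 'orientation': array([-0.   ,  0.121,  0.993, -0.001]), 'ft_force': array([-0.591, -0.16 ,  0.869]), 'ft_torque': array([ 0.018,  0.007, -0.025]), 'gripper_force': np.float64(0.0), 'grip_width': np.float64(0.085)}
side [[0.805, -0.257, 0.534, -0.091], [-0.593, -0.327, 0.736, -0.794], [-0.015, -0.909, -0.416, 0.584], [0.0, 0.0, 0.0, 1.0]]
top [[-0.045, -0.977, 0.207, 0.298], [-0.999, 0.045, -0.004, 0.067], [-0.005, -0.207, -0.978, 1.327], [0.0, 0.0, 0.0, 1.0]]
```

View pics/top0.png

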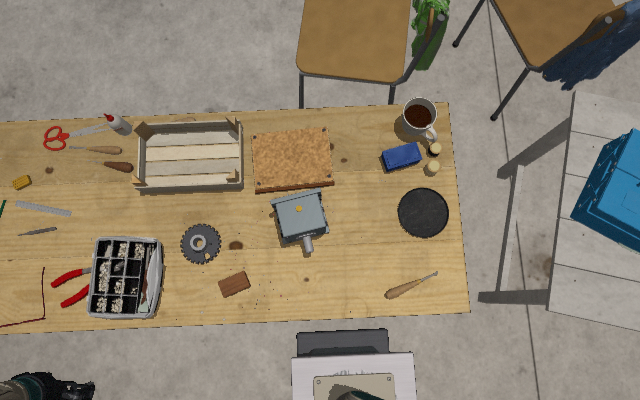

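View pics/side0.png

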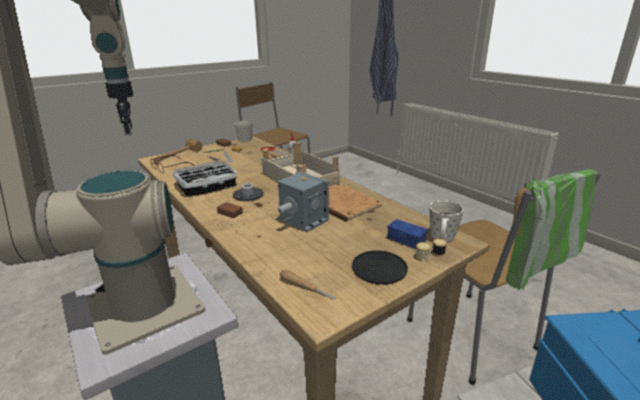

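The top view shows the head at (302,217) with its spindle towards (308,243), just short of the board at (292,158). The plate is at (200,243) on the left, the block at (234,284), and the lid at (423,212) on the right. The side view agrees.

Run:
```python
from h import *
d=dict(np.load('top0.npz')); print(d['camera_matrix'].round(1).tolist())
w=cloud(d); Z=w[...,2]; px=d['pixels'].astype(int)
def win(m,u0,u1,v0,v1):
    o=np.zeros_like(m);o[v0:v1,u0:u1]=m[v0:v1,u0:u1];return o
def rep(n,m):
    p=w[m][:,:2]*1000
    r=cv2.minAreaRect(p.astype(np.float32)); print(n,m.sum(),'zmed',np.nanmedian(w[m][:,2]).round(4),'mean',p.mean(0).round(1),'rect',np.round(r[0],1),np.round(r[1],1),round(r[2],2))
    return p
ok=np.isfinite(Z)
rep('headtop',win(ok&(Z>.125)&(Z<.145),265,340,180,260))
rep('spindle',win(ok&(Z>.03)&(Z<.1),295,320,235,260))
b=win(ok&(Z>.009)&(Z<.022),245,340,120,196); rep('board',b)
rep('bench',win(ok,330,380,260,300))
rep('plate',win(ok&(Z>.004)&(Z<.014),175,225,218,268))
rep('hub',win(ok&(Z>.028)&(Z<.05),180,220,222,262))
# slot: bright wood within plate disc
rep('plate all',win(ok&(Z>.004)&(Z<.05),175,225,218,268))
c=cv2.resize(d['pixels'][170:310,160:350,::-1],None,fx=4,fy=4,interpolation=cv2.INTER_CUBIC); cv2.imwrite('pics/c1.png',c)
# board front edge points per column: lowest row
us=np.arange(258,330); pts=[]
for u in us:
    v=np.where(b[:,u])[0]
    if len(v): pts.append(w[v.max(),u,:2]*1000)
pts=np.array(pts); print(np.round(pts[::8],1).tolist())
```

```text
[[488.7, 0.0, 320.5], [0.0, 488.7, 194.4], [0.0, 0.0, 1.0]]
headtop 1821 zmed 0.1354 mean [507.8 115.5] rect [507.9 114.8] [102.3 129.7] 12.64
spindle 189 zmed 0.0794 mean [439.4 103.2] rect [435.2 106.3] [45. 51.] 4.92
board 4565 zmed 0.0156 mean [679.5 136.8] rect [681.8 148.6] [196.2 243. ] 3.69
bench 1983 zmed 0.0006 mean [342.8 -19.6] rect [343.1 -20.2] [132.5 103.5] 87.21
plate 1062 zmed 0.0082 mean [459.1 392.4] rect [460.9 395.4] [134.7 136.4] 89.47
hub 161 zmed 0.0382 mean [456.8 391.1] rect [457.2 391.3] [42.  42.4] 50.95
plate all 1280 zmed 0.0089 mean [458.6 392. ] rect [460.9 395.4] [134.7 136.4] 89.47
[[590.5, 231.9], [591.2, 210.8], [592.4, 188.4], [594.3, 166.3], [596.5, 144.3], [596.6, 121.8], [598.9, 99.7], [598.5, 77.8], [600.8, 55.6]]
```

View pics/c1.png

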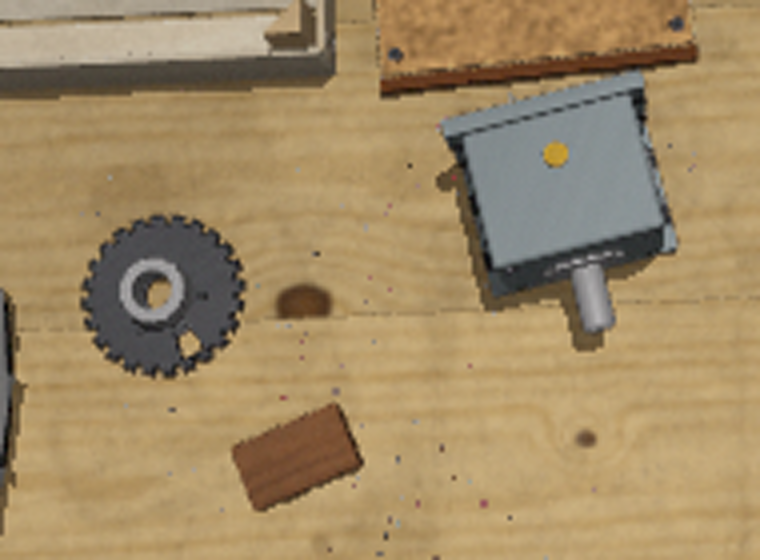

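The measurements agree with the given sizes. The head top is at z = 0.135, centred at (508,115) with yaw 12.6°. The board edge is at x≈597 with yaw ≈3.4°. The hub is at (457,391) at z = 0.038. I'll straddle the spindle with open fingers, pitched 40°, to slide the head and square it up.

```bash
cat >> h.py <<'E'
from scipy.spatial.transform import Rotation as Ro
def Rt(yaw,pitch):
    a,b=np.radians([yaw,pitch]); z=np.array([np.cos(b)*np.cos(a),np.cos(b)*np.sin(a),-np.sin(b)])
    y=np.array([-np.sin(a),np.cos(a),0]); return Ro.from_matrix(np.stack([np.cross(y,z),y,z],1))
def cur():
    s=env.sense(); return s,s['eef_pos'],Ro.from_quat(np.roll(s['orientation'],-1))
def row(pos,yaw,pitch,base=None):  # pos mm; base=(pos mm,yaw,pitch) commanded
    if base is None: _,p,R=cur()
    else: p=np.array(base[0])/1000; R=Rt(*base[1:])
    d=R.inv().apply(np.array(pos)/1000-p)*100; r=(R.inv()*Rt(yaw,pitch)).as_rotvec(degrees=True)
    return np.round(np.r_[d,r],2).tolist()
def st():
    s,p,R=cur(); z=R.as_matrix()[:,2]; y=R.as_matrix()[:,1]
    print('t',round(float(s['t']),2),'p',(p*1000).round(1),'yaw',np.degrees(np.arctan2(-y[0],y[1])).round(2),'pitch',np.degrees(np.arcsin(-z[2])).round(2),'yz',y[2].round(3),'F',s['ft_force'].round(1),'q',s['joint_pos'].round(2),'w',round(float(s['grip_width']),4))
E
python3 - <<'E'
from h import *
st(); print(row([439.7,99.7,250],12.6,40)); print(row([300,300,270],12.6,60))
E
```

```text
t 0.1 p [149.4 606.1 230.2] yaw -13.85 pitch 89.88 yz -0.002 F [-0.4  0.5  0.9] q [ 1.23  0.28 -0.03  1.27  0.    1.47] w 0.0855
[-40.31, -42.22, -1.9, -11.64, -49.13, -24.69]
[-21.95, -26.13, -3.93, -7.04, -29.5, -25.81]
```

Request:
send_rows([
  [[7, -40.3, -42.2, -1.9, -11.64, -49.13, -24.69], [7, -40.3, -42.2, -1.9, -11.64, -49.13, -24.69], [7, -40.3, -42.2, -1.9, -11.64, -49.13, -24.69], [7, -40.3, -42.2, -1.9, -11.64, -49.13, -24.69], [7, -40.3, -42.2, -1.9, -11.64, -49.13, -24.69], [7, -40.3, -42.2, -1.9, -11.64, -49.13, -24.69], [7, -40.3, -42.2, -1.9, -11.64, -49.13, -24.69], [7, -40.3, -42.2, -1.9, -11.64, -49.13, -24.69], [7, -40.3, -42.2, -1.9, -11.64, -49.13, -24.69], [7, -40.3, -42.2, -1.9, -11.64, -49.13, -24.69], [7, -40.3, -42.2, -1.9, -11.64, -49.13, -24.69], [7, -40.3, -42.2, -1.9, -11.64, -49.13, -24.69], [7, -40.3, -42.2, -1.9, -11.64, -49.13, -24.69], [7, -40.3, -42.2, -1.9, -11.64, -49.13, -24.69], [7, -40.3, -42.2, -1.9, -11.64, -49.13, -24.69], [7, -40.3, -42.2, -1.9, -11.64, -49.13, -24.69]],
])

```text
t: 1.7
eef_pos: [0.439, 0.1016, 0.2493]
orientation: [0.42, -0.1, 0.901, 0.048]
ft_force: [0.2, 0.6, -0.8]
grip_width: 0.0703
gripper_force: 0.0
```

Run:
```python
from h import *
st(); grab('wrist','w1'); print(row([439.7,99.7,250],12.6,40)); print(row([439.7,99.7,55],12.6,40))
```

```text
t 1.7 p [439.  101.6 249.3] yaw 12.69 pitch 40.02 yz 0.002 F [ 0.2  0.6 -0.8] q [-0.06 -0.62 -1.01  0.33  0.21 -0.18] w 0.0703
[-0.05, -0.24, -0.02, 0.2, -0.0, 0.0]
[14.89, -0.28, 12.52, 0.2, -0.0, 0.0]
```

View pics/w1.png

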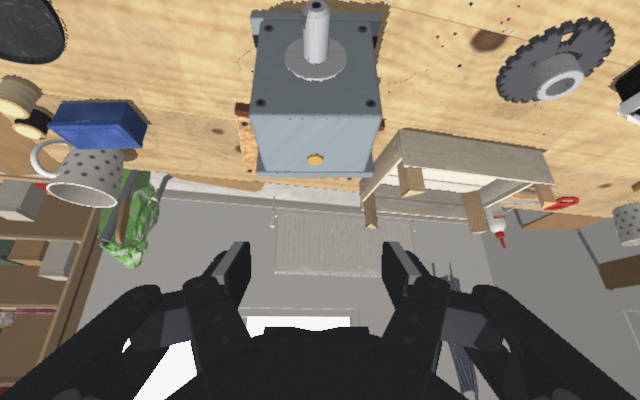

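The wrist view is upside down. The spindle at (316,30) is centred between the fingers at (240,270) and (395,270). The mug, tin and lid are to the left, and the plate is at (555,75) on the right. Joint 3 is near its limit, so I'll use a steeper pitch of about 55°.

Run:
```python
from h import *
d=grab('wrist'); _,p,R=cur(); T=d['cam_to_world']
print(R.inv().apply(T[:3,3]-p).round(4)); print((R.inv()*Ro.from_matrix(T[:3,:3])).as_matrix().round(3).tolist())
# head top from here
w=cloud(d);Z=w[...,2]; m=np.isfinite(Z)&(abs(Z-.135)<.006); m[:,:220]=0;m[:,420:]=0; m[220:]=0
q=(w[m][:,:2]*1000).astype(np.float32); print(m.sum(),cv2.minAreaRect(q))
print(row([436,99,250],12.6,55)); print(row([436,99,150],12.6,55));print(row([436,99,57],12.6,55))
```

```text
[ 0.0683 -0.0009 -0.144 ]
[[-0.0, -0.963, -0.269], [1.0, -0.0, -0.001], [0.001, -0.269, 0.963]]
7997 ((505.3532409667969, 113.91661834716797), (100.17847442626953, 128.6888427734375), 12.531254768371582)
[0.21, -0.24, -0.3, 0.21, 15.01, 0.06]
[7.87, -0.26, 6.12, 0.21, 15.01, 0.06]
[15.0, -0.28, 12.1, 0.21, 15.01, 0.06]
```

Request:
send_rows([
  [[6, 0.2, -0.24, -0.3, 0.2, 15, 0], [6, 0.2, -0.24, -0.3, 0.2, 15, 0], [6, 3.5, -0.25, 2.6, 0.2, 15, 0], [6, 7.9, -0.26, 6.1, 0.2, 15, 0], [6, 10.3, -0.27, 8.1, 0.2, 15, 0], [6, 12.6, -0.27, 10.1, 0.2, 15, 0], [6, 14, -0.28, 11.2, 0.2, 15, 0], [6, 15, -0.28, 12.1, 0.2, 15, 0], [6, 15, -0.28, 12.1, 0.2, 15, 0], [6, 15, -0.28, 12.1, 0.2, 15, 0]],
])

```text
t: 2.8
eef_pos: [0.4434, 0.0998, 0.0622]
orientation: [0.295, -0.105, 0.949, 0.033]
ft_force: [0.0, 0.1, -0.1]
grip_width: 0.0599
gripper_force: 0.0
```

Run:
```python
from h import *
st(); _,p,R=cur()
b=(p*1000,12.6,55)
c,s=np.cos(np.radians(12.6)),np.sin(np.radians(12.6))
for k in (10,20,30): print(row([p[0]*1000+k*c,p[1]*1000+k*s,57],12.6,55))
```

```text
t 2.8 p [443.4  99.8  62.2] yaw 12.63 pitch 55.51 yz -0.0 F [ 0.   0.1 -0.1] q [-0.   -0.14 -1.08  0.05  0.13 -0.18] w 0.0599
[-0.53, -0.0, 1.0, 0.02, -0.51, 0.03]
[-1.35, -0.0, 1.56, 0.02, -0.51, 0.03]
[-2.18, -0.0, 2.13, 0.02, -0.51, 0.03]
```

Request:
send_rows([
  [[6, -0.4, 0, 0.6, 0, -0.5, 0], [6, -0.6, 0, 1.0, 0, -0.5, 0], [6, -0.6, 0, 1.0, 0, -0.5, 0]],
])

```text
t: 3.1
eef_pos: [0.4534, 0.1016, 0.0571]
orientation: [0.299, -0.104, 0.948, 0.033]
ft_force: [-2.7, -0.2, 0.9]
grip_width: 0.06
gripper_force: 1.6
```

Run:
```python
from h import *
st(); _,p,R=cur()
F0=p*1000; print(row([F0[0]+6*.976,F0[1]+6*.218,56],12.6,55))
```

```text
t 3.1 p [453.4 101.6  57.1] yaw 12.56 pitch 55.03 yz 0.001 F [-2.7 -0.2  0.9] q [ 0.   -0.11 -1.07  0.01  0.12 -0.18] w 0.06
[-0.43, 0.0, 0.43, 0.02, -0.03, -0.06]
```

Run:
```python
from h import *
_,p,R=cur(); F0=p*1000
for k in range(1,6): 
    f=k/5; print(row([F0[0]+28*f,F0[1]+.5*f,55],12.56-9.1*f,55))
```

```text
[-0.33, -0.11, 0.48, 1.09, -0.03, 1.46]
[-0.78, -0.22, 0.8, 2.13, -0.04, 2.95]
[-1.23, -0.34, 1.11, 3.17, -0.04, 4.45]
[-1.68, -0.45, 1.43, 4.22, -0.04, 5.94]
[-2.13, -0.56, 1.74, 5.26, -0.04, 7.43]
```

Request:
send_rows([
  [[6, -0.16, -0.06, 0.24, 0.55, 0, 0.73], [6, -0.33, -0.11, 0.48, 1.09, 0, 1.46], [6, -0.55, -0.17, 0.64, 1.6, 0, 2.2], [6, -0.78, -0.22, 0.8, 2.13, 0, 2.95], [6, -1.0, -0.28, 0.95, 2.65, 0, 3.7], [6, -1.23, -0.34, 1.11, 3.17, 0, 4.45], [6, -1.45, -0.4, 1.27, 3.7, 0, 5.2], [6, -1.68, -0.45, 1.43, 4.22, 0, 5.94], [6, -1.9, -0.5, 1.58, 4.74, 0, 6.7], [6, -2.13, -0.56, 1.74, 5.26, 0, 7.43], [6, -2.13, -0.56, 1.74, 5.26, 0, 7.43]],
])

```text
t: 4.2
eef_pos: [0.4809, 0.1022, 0.0548]
orientation: [0.3, -0.029, 0.954, 0.009]
ft_force: [-4.2, 1.9, 0.5]
grip_width: 0.06
gripper_force: 1.9
```

Run:
```python
from h import *
st(); d=grab('top','top1'); w=cloud(d);Z=w[...,2]
m=np.isfinite(Z)&(abs(Z-.135)<.007); m[:,:265]=0;m[:,345:]=0;m[:170]=0;m[260:]=0
print(m.sum(),cv2.minAreaRect((w[m][:,:2]*1000).astype(np.float32)))
_,p,R=cur(); F0=p*1000; print(row([F0[0]+9.98,F0[1]+.6,55],3.4,55))
```

```text
t 4.2 p [480.9 102.2  54.8] yaw 3.46 pitch 55.09 yz 0.0 F [-4.2  1.9  0.5] q [ 0.09 -0.04 -1.02 -0.02 -0.01  0.02] w 0.06
1920 ((499.0316162109375, 104.91655731201172), (184.30812072753906, 135.3392333984375), 5.170139789581299)
[-0.83, -0.0, 0.56, 0.04, -0.08, 0.05]
```

Request:
send_rows([
  [[6, -0.17, 0, 0.11, 0, 0, 0], [6, -0.33, 0, 0.22, 0, 0, 0], [6, -0.5, 0, 0.34, 0, 0, 0], [6, -0.66, 0, 0.45, 0, 0, 0], [6, -0.83, 0, 0.56, 0, 0, 0], [6, -0.83, 0, 0.56, 0, 0, 0]],
])

```text
t: 4.85
eef_pos: [0.4901, 0.1028, 0.0545]
orientation: [0.299, -0.029, 0.954, 0.01]
ft_force: [-8.0, 2.9, 3.9]
grip_width: 0.0597
gripper_force: 4.0
```

Request:
send_rows([
  [[6, -0.08, 0, 0.06, 0, 0, 0], [6, -0.16, 0, 0.11, 0, 0, 0], [6, -0.16, 0, 0.11, 0, 0, 0]],
])

```text
t: 5.15
eef_pos: [0.4907, 0.1029, 0.0539]
orientation: [0.298, -0.029, 0.954, 0.01]
ft_force: [-13.9, 1.4, 9.9]
grip_width: 0.06
gripper_force: 7.2
```

Request:
send_rows([
  [[6, -0.08, 0, 0.06, 0, 0, 0], [6, -0.16, 0, 0.11, 0, 0, 0], [6, -0.16, 0, 0.11, 0, 0, 0]],
])

```text
t: 5.45
eef_pos: [0.4912, 0.1031, 0.0532]
orientation: [0.297, -0.029, 0.954, 0.01]
ft_force: [-20.5, -0.1, 15.7]
grip_width: 0.0601
gripper_force: 10.2
```

Run:
```python
from h import *
st(); print(env.sense()['ft_torque'].round(2)); d=grab('top'); w=cloud(d);Z=w[...,2]
# back top edge of head per column & board edge
pts=[];bp=[]
for u in range(262,335):
    c=np.where(np.isfinite(Z[:,u])&(abs(Z[:,u]-.135)<.005))[0]; c=c[(c>175)&(c<260)]
    if len(c): pts.append(w[c.min(),u,:2]*1000)
    b=np.where(np.isfinite(Z[:,u])&(abs(Z[:,u]-.0155)<.004))[0]; b=b[(b>130)&(b<200)]
    if len(b): bp.append(w[b.max(),u,:2]*1000)
for n,a in(('head',pts),('board',bp)):
    a=np.array(a); f=np.polyfit(a[:,1],a[:,0],1); r=a[:,0]-np.polyval(f,a[:,1]); k=abs(r)<4; f=np.polyfit(a[k,1],a[k,0],1)
    print(n,len(a),k.sum(),np.degrees(np.arctan(-f[0])).round(2),np.polyval(f,110).round(1), a[:,1].min().round(),a[:,1].max().round())
c=cv2.resize(d['pixels'][110:270,230:360,::-1],None,fx=4,fy=3.7,interpolation=cv2.INTER_CUBIC); cv2.imwrite('pics/c2.png',c)
```

```text
t 5.45 p [491.2 103.1  53.2] yaw 3.55 pitch 55.4 yz 0.001 F [-20.5  -0.1  15.7] q [ 0.09 -0.01 -1.   -0.02 -0.01  0.02] w 0.0601
[0.61 2.04 0.83]
head 61 3 42.4 616.0 33.0 176.0Traceback (most recent call last):
  File "<stdin>", line 11, in <module>
    raise TypeError("expected non-empty vector for x")
TypeError: expected non-empty vector for x
```

Run:
```python
from h import *
d=grab('top'); w=cloud(d)
p=d['pixels']; a=cv2.resize(p[130:270,235:365,::-1],None,fx=3,fy=4,interpolation=cv2.INTER_CUBIC)
s=grab('side'); b=cv2.resize(s['pixels'][150:250,260:360,::-1],(400,560),interpolation=cv2.INTER_CUBIC)
cv2.imwrite('pics/c2.png',np.hstack([a,b]))
np.savez('top2.npz',**d)
```

```text
(no output)
```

View pics/c2.png

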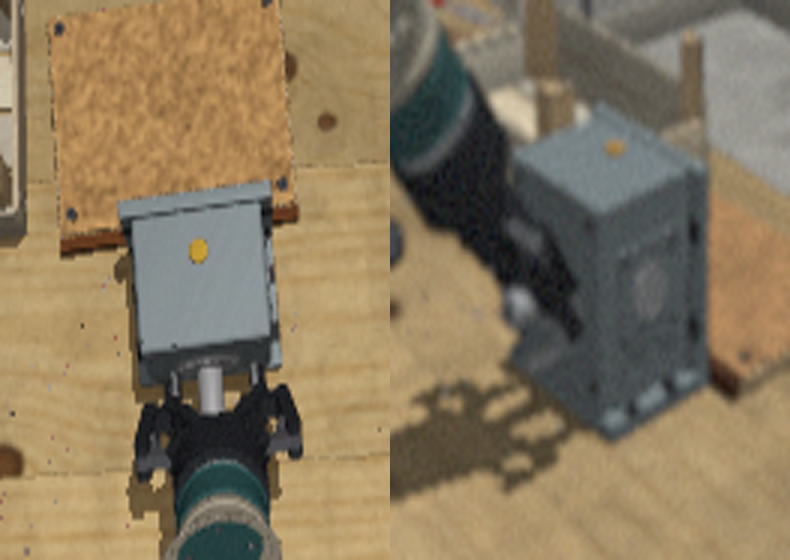

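The crops show the head upright, with its back edge parallel to the board's front edge (6.3° against 6.4° in the image) and hard up against it. The force is 20 N. Next I'll back off, rise to z≈112 and tip it.

Run:
```python
from h import *
b=([494.9,103.2,54.5],3.5,55)
print(row([477,102.1,54.5],3.5,55,b)); print(row([477,102.1,112],3.5,55,b))
```

```text
[1.47, -0.0, -1.03, 0.0, 0.0, 0.0]
[-1.83, -0.0, -5.74, 0.0, 0.0, 0.0]
```

Request:
send_rows([
  [[6, 0.5, 0, -0.35, 0, 0, 0], [6, 1.47, 0, -1.03, 0, 0, 0], [6, 0.4, 0, -2.6, 0, 0, 0], [6, -0.7, 0, -4.2, 0, 0, 0], [6, -1.83, 0, -5.74, 0, 0, 0], [6, -1.83, 0, -5.74, 0, 0, 0], [6, -1.83, 0, -5.74, 0, 0, 0]],
])

```text
t: 6.3
eef_pos: [0.479, 0.1011, 0.1142]
orientation: [0.302, -0.028, 0.953, 0.008]
ft_force: [-1.2, -0.1, 0.0]
grip_width: 0.0601
gripper_force: 0.0
```

Run:
```python
from h import *
st(); _,p,R=cur(); b=(p*1000,3.5,55); ps=np.radians(3.5)
d=grab('wrist','w2'); w=cloud(d);Z=w[...,2]; m=np.isfinite(Z)&(abs(Z-.135)<.006); m[:,:200]=0;m[:,440:]=0; m[240:]=0
print(m.sum(),cv2.minAreaRect((w[m][:,:2]*1000).astype(np.float32)))
P=np.array([491.2+104*np.cos(ps),103+104*np.sin(ps),15]); print('pivot',P)
for th in [-5,0,5,10,15,20,25,30,35,40,45,50,55,60]:
    t=np.radians(th); a=-104*np.cos(t)+97*np.sin(t); z=104*np.sin(t)+97*np.cos(t)
    print(th,row(P+[a*np.cos(ps),a*np.sin(ps),z],3.5,55,b)[:3])
```

```text
t 6.3 p [479.  101.1 114.2] yaw 3.35 pitch 54.81 yz -0.001 F [-1.2 -0.1  0. ] q [ 0.09 -0.19 -0.96  0.18 -0.02  0.02] w 0.0601
0 ((0.0, 0.0), (0.0, 0.0), 0.0)
pivot [595.00601904 109.34904811  15.        ]
-5 [0.32, 0.12, 1.2]
0 [-0.88, 0.12, 0.89]
5 [-2.11, 0.12, 0.68]
10 [-3.34, 0.12, 0.59]
15 [-4.58, 0.12, 0.6]
20 [-5.82, 0.12, 0.72]
25 [-7.04, 0.12, 0.94]
30 [-8.23, 0.12, 1.27]
35 [-9.4, 0.12, 1.71]
40 [-10.51, 0.12, 2.24]
45 [-11.58, 0.12, 2.87]
50 [-12.59, 0.12, 3.59]
55 [-13.54, 0.12, 4.4]
60 [-14.41, 0.12, 5.28]
```

Request:
send_rows([
  [[6, -0.45, 0.1, 0.5, 0, 0, 0], [6, -0.88, 0.12, 0.89, 0, 0, 0], [6, -1.5, 0.12, 0.78, 0, 0, 0], [6, -2.11, 0.12, 0.68, 0, 0, 0], [6, -2.7, 0.12, 0.63, 0, 0, 0], [6, -3.34, 0.12, 0.59, 0, 0, 0], [6, -3.95, 0.12, 0.59, 0, 0, 0], [6, -4.58, 0.12, 0.6, 0, 0, 0], [6, -5.2, 0.12, 0.66, 0, 0, 0], [6, -5.82, 0.12, 0.72, 0, 0, 0], [6, -6.43, 0.12, 0.83, 0, 0, 0], [6, -7.04, 0.12, 0.94, 0, 0, 0]],
])

```text
t: 7.55
eef_pos: [0.542, 0.1062, 0.1467]
orientation: [0.301, -0.028, 0.953, 0.008]
ft_force: [-1.3, -0.4, -0.5]
grip_width: 0.0599
gripper_force: 0.7
```

Run:
```python
from h import *
st()
s=grab('side'); b=cv2.resize(s['pixels'][130:250,250:390,::-1],None,fx=5,fy=5,interpolation=cv2.INTER_CUBIC)
cv2.imwrite('pics/c3.png',b)
```

```text
t 7.55 p [542.  106.2 146.7] yaw 3.38 pitch 54.9 yz -0.001 F [-1.3 -0.4 -0.5] q [ 0.08 -0.11 -0.81  0.25 -0.02  0.02] w 0.0599
```

View pics/c3.png

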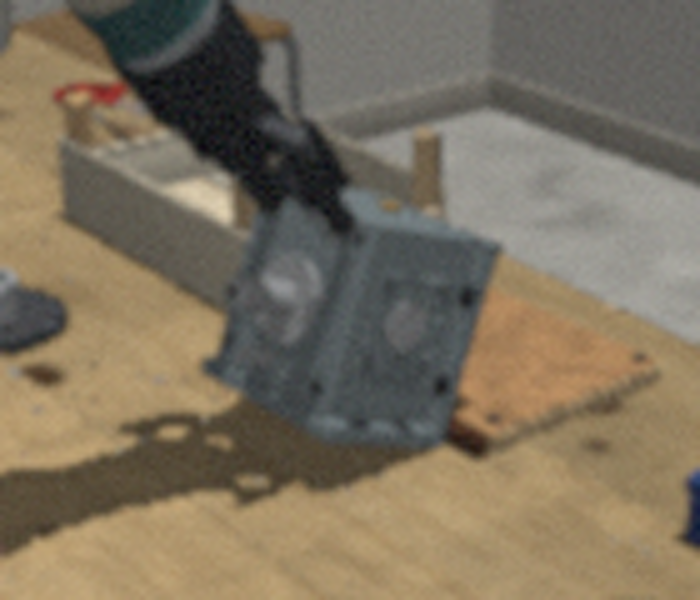

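The head is tipping cleanly over the edge at about 22°, with the fingers high on the face. I'll carry on along the arc.

Request:
send_rows([
  [[6, -0.6, 0, 0.16, 0, 0, 0], [6, -1.19, 0, 0.33, 0, 0, 0], [6, -1.78, 0, 0.55, 0, 0, 0], [6, -2.36, 0, 0.77, 0, 0, 0], [6, -2.92, 0, 1.03, 0, 0, 0], [6, -3.47, 0, 1.3, 0, 0, 0], [6, -4.0, 0, 1.61, 0, 0, 0], [6, -4.54, 0, 1.93, 0, 0, 0], [6, -5.05, 0, 2.29, 0, 0, 0], [6, -5.55, 0, 2.65, 0, 0, 0]],
])

```text
t: 8.6
eef_pos: [0.6025, 0.1098, 0.1565]
orientation: [0.301, -0.028, 0.953, 0.008]
ft_force: [-0.5, -0.3, -0.4]
grip_width: 0.0603
gripper_force: 0.0
```

Run:
```python
from h import *
st()
w=cloud(grab('side'));
```

```text
t 8.6 p [602.5 109.8 156.5] yaw 3.37 pitch 54.92 yz -0.001 F [-0.5 -0.3 -0.4] q [ 0.08 -0.01 -0.7   0.27 -0.01  0.02] w 0.0603
```

Request:
send_rows([
  [[6, 0, 0, 0, 0, 0, 0], [6, 0, 0, 0, 0, 0, 0], [6, 0, 0, 0, 0, 0, 0]],
])

```text
t: 8.95
eef_pos: [0.6013, 0.1098, 0.1561]
orientation: [0.301, -0.028, 0.953, 0.008]
ft_force: [-0.1, -0.3, -0.4]
grip_width: 0.0599
gripper_force: 0.0
```

Run:
```python
from h import *
st()
s=grab('side'); b=cv2.resize(s['pixels'][130:250,250:390,::-1],None,fx=3,fy=3,interpolation=cv2.INTER_CUBIC)
p=grab('top')['pixels']; a=cv2.resize(p[110:230,235:345,::-1],None,fx=3,fy=3,interpolation=cv2.INTER_CUBIC)
cv2.imwrite('pics/c4.png',np.hstack([a,b]))
```

```text
t 8.95 p [601.3 109.8 156.1] yaw 3.38 pitch 54.97 yz -0.001 F [-0.1 -0.3 -0.4] q [ 0.08 -0.01 -0.7   0.27 -0.01  0.02] w 0.0599
```

View pics/c4.png

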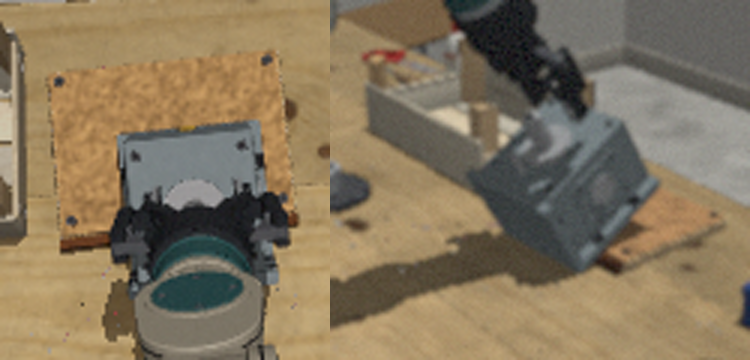

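The head is balancing at about 45° with the force near zero. I'll push a little further along the arc.

Request:
send_rows([
  [[6, -0.48, 0, 0.4, 0, 0, 0], [6, -0.95, 0, 0.81, 0, 0, 0], [6, -1.4, 0, 1.25, 0, 0, 0], [6, -1.82, 0, 1.69, 0, 0, 0], [6, -1.82, 0, 1.69, 0, 0, 0], [6, -1.82, 0, 1.69, 0, 0, 0], [6, -1.82, 0, 1.69, 0, 0, 0]],
])

```text
t: 9.75
eef_pos: [0.626, 0.1112, 0.1526]
orientation: [0.301, -0.028, 0.953, 0.008]
ft_force: [-0.5, 0.5, 1.0]
grip_width: 0.0597
gripper_force: 0.0
```

Run:
```python
from h import *
st()
w=cloud(grab('top'))
Z=w[...,2]; R=w[135:205,270:330]
m=np.isfinite(R[...,2])&(R[...,2]>.06); q=R[m]*1000
for a in range(600,760,15):
    k=(abs(q[:,0]-a)<4)&(abs(q[:,1]-80)<12); print(a,k.sum(),np.median(q[k,2]).round(1) if k.any() else '')
```

```text
t 9.75 p [626.  111.2 152.6] yaw 3.38 pitch 54.99 yz -0.001 F [-0.5  0.5  1. ] q [ 0.08  0.04 -0.66  0.27 -0.01  0.02] w 0.0597
600 23 219.3
615 9 194.3
630 10 144.7
645 22 115.7
660 30 116.3
675 30 116.5
690 26 116.6
705 0 
720 0 
735 0 
750 0
```

The head now lies flat on the board: its face is at z≈116 mm against an expected 115. I'll retreat and look at the plate.

Run:
```python
from h import *
print(row([560,106,250],3.5,55)); print(row([457,391,135],29,90))
```

```text
[-0.17, -0.14, -11.76, -0.11, 0.03, -0.06]
[13.46, 28.93, -7.3, -7.88, 34.42, -24.79]
```

Request:
send_rows([
  [[7, -0.2, -0.14, -6, 0, 0, 0], [8, -0.2, -0.14, -11.8, 0, 0, 0], [8.4, -0.2, -0.14, -11.8, 0, 0, 0], [8.4, 6.6, 14, -13, -4, 17, -12], [8.4, 6.6, 14, -13, -4, 17, -12], [8.4, 6.6, 14, -13, -4, 17, -12], [8.4, 13.5, 28.9, -7.3, -7.9, 34.4, -24.8], [8.4, 13.5, 28.9, -7.3, -7.9, 34.4, -24.8], [8.4, 13.5, 28.9, -7.3, -7.9, 34.4, -24.8], [8.4, 13.5, 28.9, -7.3, -7.9, 34.4, -24.8], [8.4, 13.5, 28.9, -7.3, -7.9, 34.4, -24.8], [8.4, 13.5, 28.9, -7.3, -7.9, 34.4, -24.8], [8.4, 13.5, 28.9, -7.3, -7.9, 34.4, -24.8]],
])

```text
t: 11.1
eef_pos: [0.4573, 0.3901, 0.1356]
orientation: [0.001, -0.25, 0.968, 0.0]
ft_force: [-0.9, -0.3, 1.0]
grip_width: 0.0841
gripper_force: 0.0
```

Run:
```python
from h import *
st(); d=grab('wrist','w3'); np.savez('w3.npz',**d)
w=cloud(d); Z=w[...,2]
for n,lo,hi in(('disc',.005,.012),('hub',.034,.044)):
    m=np.isfinite(Z)&(Z>lo)&(Z<hi)&(np.hypot(w[...,0]-.457,w[...,1]-.391)<.075); q=(w[m][:,:2]*1000).astype(np.float32)
    print(n,m.sum(),np.median(w[m][:,2]).round(4),cv2.minEnclosingCircle(q),cv2.fitEllipse(cv2.convexHull(q)))
```

```text
t 11.1 p [457.3 390.1 135.6] yaw 28.97 pitch 89.89 yz -0.0 F [-0.9 -0.3  1. ] q [ 0.6   0.3  -0.21  1.06 -0.    0.09] w 0.0841
disc 6472 0.0088 ((456.2221374511719, 391.18701171875), 55.162818908691406) ((456.148681640625, 391.2176208496094), (109.51683044433594, 109.84890747070312), 64.12396240234375)
hub 1154 0.0385 ((456.05975341796875, 391.3389587402344), 21.799009323120117) ((455.8929443359375, 391.232666015625), (42.997894287109375, 43.10961151123047), 99.75226593017578)
```

View pics/w3.png

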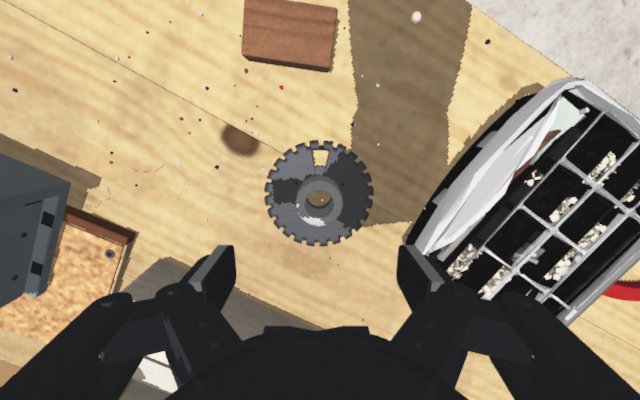

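The plate is at image (320,193) with its slot at (320,158), so it is nearly aligned with the tool. The organiser is clear on the right. Now the precise slot yaw.

Run:
```python
from h import *
d=dict(np.load('w3.npz')); w=cloud(d); Z=w[...,2]; c=np.array([.4561,.39125])
p=d['pixels'].astype(int)
# ray cast brightness mask in slot: wood colour (r-b high) near radius 28..50
K=d['camera_matrix'];T=d['cam_to_world'];v,u=np.mgrid[:400,:640]
ray=np.stack([(u-K[0,2])/K[0,0],(v-K[1,2])/K[1,1],np.ones(u.shape)],-1)@T[:3,:3].T
def onplane(h): return (T[:3,3]+ray*((h-T[2,3])/ray[...,2])[...,None])[...,:2]
g=onplane(.008); r=np.hypot(*(g-c).transpose(2,0,1))
m=(r>.026)&(r<.049)&(p[...,0]-p[...,2]>25)&(p[...,0]>90)
n,l,s,ce=cv2.connectedComponentsWithStats(m.astype(np.uint8))
for i in range(1,n):
    if s[i,4]>20:
        q=g[l==i]; mm=q.mean(0)-c; print(s[i],(mm*1000).round(1),np.degrees(np.arctan2(-mm[1],-mm[0])).round(2),(cv2.minAreaRect((q*1000).astype(np.float32))))
m=np.isfinite(Z)&(Z<.004)&(r>.026)&(r<.05); q=g[m].mean(0)-c; print('depth',m.sum(),np.degrees(np.arctan2(-q[1],-q[0])))
print(row([456.2,391.2,80],29,90)); print(row([456.2,391.2,13],29,90))
```

```text
[312 150  17  17 234] [-34.3 -16.9] 26.22 ((422.6185302734375, 374.7378845214844), (15.494792938232422, 15.513978004455566), 28.97336196899414)
depth 226 27.529361020146897
[0.08, 0.18, 5.6, -0.01, 0.14, -0.06]
[0.09, 0.18, 12.3, -0.01, 0.14, -0.06]
```

Request:
send_rows([
  [[6.5, 0.1, 0.18, 2.8, 0, 0, 1.5], [6.5, 0.1, 0.18, 5.6, 0, 0, 1.5], [6.5, 0.1, 0.18, 9, 0, 0, 1.5], [6.5, 0.1, 0.18, 11.5, 0, 0, 1.5], [6.5, 0.1, 0.18, 12.4, 0, 0, 1.5], [6.5, 0.1, 0.18, 12.4, 0, 0, 1.5], [4, 0.1, 0.18, 12.4, 0, 0, 1.5], [4, 0.1, 0.18, 12.4, 0, 0, 1.5], [4, 0.1, 0.18, 12.4, 0, 0, 1.5], [4, 0.1, 0.18, 12.4, 0, 0, 1.5], [4, 0.1, 0.18, 12.4, 0, 0, 1.5], [4, 0.1, 0.18, 12.4, 0, 0, 1.5]],
], squeeze=50)

```text
t: 12.35
eef_pos: [0.457, 0.3928, 0.0133]
orientation: [0.002, -0.238, 0.971, 0.001]
ft_force: [-0.1, -1.7, 5.7]
grip_width: 0.0429
gripper_force: 51.0
```

Run:
```python
from h import *
st(); print(env.sense()['gripper_force'])
print(row([456.2,391.2,180],27.5,90)); print(row([480,310,300],3.5,90)); print(row([560,113,300],3.5,90))
```

```text
t 12.35 p [457.  392.8  13.3] yaw 27.51 pitch 89.73 yz 0.0 F [-0.1 -1.7  5.7] q [ 0.6   0.43 -0.32  0.82 -0.    0.12] w 0.0429
51.036580419167876
[0.07, -0.1, -16.67, 0.01, 0.27, 0.01]
[1.65, -8.4, -28.68, 0.06, 0.27, 24.01]
[3.65, -29.57, -28.69, 0.06, 0.27, 24.01]
```

Request:
send_rows([
  [[4, 0, 0, -3, 0, 0, 0], [4, 0, 0, -7, 0, 0, 0], [4, 0, -0.1, -12, 0, 0, 0], [4, 0, -0.1, -17, 0, 0, 0], [4, 0, -0.1, -22, 0, 0, 0], [4, 0, -0.1, -26, 0, 0.27, 0], [4, 0, -0.1, -26, 0, 0.27, 0], [4, 0, -0.1, -26, 0, 0.27, 0]],
])

```text
t: 13.15
eef_pos: [0.4561, 0.3912, 0.2721]
orientation: [-0.001, -0.238, 0.971, 0.0]
ft_force: [-0.4, -0.2, -4.1]
grip_width: 0.0428
gripper_force: 52.1
```

Run:
```python
from h import *
st(); d=grab('wrist','w4'); _,p,R=cur(); np.savez('w4.npz',p=p,R=R.as_matrix(),**d)
w=cloud(d); L=(w-p)@R.as_matrix()*1000
z=L[...,2]; 
m=np.isfinite(z)&(np.hypot(L[...,0],L[...,1])<75)&(z>-5)&(z<30); h=np.histogram(z[m],np.arange(-5,31,2)); print(h[0])
t=grab('top'); np.savez('top3.npz',**t); w=cloud(t); Z=w[...,2]
B=(w[...,0]>.57)&(w[...,0]<.75)&(w[...,1]>.02)&(w[...,1]<.2)&np.isfinite(Z)
m=B&(Z>.152); print('tip',m.sum(),(w[m].mean(0)*1000).round(1))
m=B&(Z>.123)&(Z<.15); print('mid',m.sum(),(np.median(w[m],0)*1000).round(1))
m=B&(abs(Z-.1165)<.005); print('face',m.sum(),np.median(Z[m]).round(4),cv2.minAreaRect((w[m][:,:2]*1000).astype(np.float32)))
```

```text
t 13.15 p [456.1 391.2 272.1] yaw 27.51 pitch 89.93 yz 0.0 F [-0.4 -0.2 -4.1] q [ 0.6   0.22 -0.02  1.34  0.    0.12] w 0.0428
[  153   161   270 10478  2395   252   230   133     3     0     0     0
     0     0     0     0     0]
tip 64 [632.3 114.8 160.3]
mid 64 [622.6 112.8 131.5]
face 1771 0.1161 ((632.5111083984375, 110.14531707763672), (131.8847198486328, 119.46434783935547), 3.569669008255005)
```

View pics/w4.png

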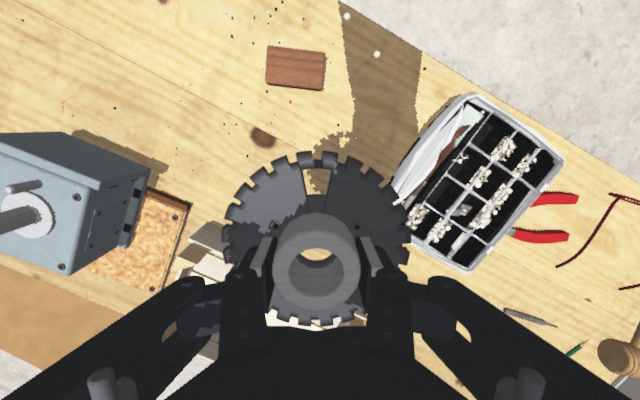

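The plate is held level and its slot at (316,180) points towards the camera side. On the left, the head lies on its back with the spindle (20,212) and the pin (25,187) upright.

Run:
```python
from h import *
d=dict(np.load('w4.npz')); w=cloud(d); p,R=d['p'],d['R']; L=(w-p)@R*1000; z=L[...,2]
rr=np.hypot(L[...,0],L[...,1])
m=np.isfinite(z)&(rr<62)&(z>0)&(z<6)&(rr>26); q=L[m]
A=np.c_[q[:,:2],np.ones(len(q))]; f=np.linalg.lstsq(A,q[:,2],rcond=None)[0]; print('plane',f[:2].round(4),f[2].round(2),len(q))
q=q[:,:2].astype(np.float32); print(cv2.minEnclosingCircle(q))
# robust circle: outer radius per angle (tooth tips), lsq with R=55
from scipy.optimize import least_squares
c0=q.mean(0)*0; 
for _ in range(3):
    a=np.degrees(np.arctan2(q[:,1]-c0[1],q[:,0]-c0[0])); r=np.hypot(*(q-c0).T); o=[]
    for k in range(-180,180,15):
        s=(a>=k)&(a<k+15)
        if s.sum()>20 and r[s].max()>52: o.append(q[s][r[s].argmax()])
    o=np.array(o); c0=least_squares(lambda c:np.hypot(*(o-c).T)-55,c0,loss='soft_l1').x
print('disc centre tool',c0.round(2),len(o))
m=np.isfinite(z)&(abs(z+27)<2.5)&(rr<30); print('hub top',m.sum(),cv2.minEnclosingCircle(L[m][:,:2].astype(np.float32)))
# slot: ray onto plate top plane, mask not plate depth
K=d['camera_matrix'];T=d['cam_to_world'];v,u=np.mgrid[:400,:640]
ray=np.stack([(u-K[0,2])/K[0,0],(v-K[1,2])/K[1,1],np.ones(u.shape)],-1)@T[:3,:3].T@R; o=(T[:3,3]-p)@R*1000
g=o+ray*((f[2]-o[2])/ray[...,2])[...,None]; G=g[...,:2]-c0; r=np.hypot(G[...,0],G[...,1])
m=(r>27)&(r<50)&(z>12)&(G[...,0]>0)&(abs(G[...,1])<25)
s=G[m]; print('slot',m.sum(),s.mean(0).round(2),s.min(0).round(1),s.max(0).round(1),'ang',np.degrees(np.arctan2(s[:,1].mean(),s[:,0].mean())).round(2))
sb=cv2.minAreaRect(s.astype(np.float32)); print(sb)
print(row([740,119,280],3.5,90)); print(row([600,255,280],15,90))
```

```text
plane [0.0004 0.0017] 2.47 12061
((-0.38591182231903076, -0.7653989195823669), 55.260650634765625)
disc centre tool [-0.22 -0.75] 20
hub top 4035 ((6.3630876541137695, -0.24654549360275269), 28.01190948486328)
slot 611 [39.39  0.42] [32.1 -7.1] [45.9  7.9] ang 0.61
((38.961124420166016, 0.41899633407592773), (13.817731857299805, 15.05469036102295), 0.0035749925300478935)
[-12.8, -37.23, -1.22, -0.12, -0.44, 24.01]
[-6.67, -18.7, -1.18, -0.08, -0.44, 12.51]
```

Request:
send_rows([
  [[4, -3.3, -9.3, -1.2, 0, 0, 6], [4, -6.7, -18.7, -1.2, 0, 0, 12.5], [4, -9.7, -28, -1.2, 0, 0, 18], [4, -12.8, -37.2, -1.2, 0, -0.4, 24], [4, -12.8, -37.2, -1.2, 0, -0.4, 24], [4, -12.8, -37.2, -1.2, 0, -0.4, 24], [4, -12.8, -37.2, -1.2, 0, -0.4, 24], [4, -12.8, -37.2, -1.2, 0, -0.4, 24], [4, -12.8, -37.2, -1.2, 0, -0.4, 24], [4, -12.8, -37.2, -1.2, 0, -0.4, 24], [4, -12.8, -37.2, -1.2, 0, -0.4, 24], [4, -12.8, -37.2, -1.2, 0, -0.4, 24]],
])

```text
t: 14.45
eef_pos: [0.7398, 0.1212, 0.2815]
orientation: [0.001, -0.031, 1.0, 0.0]
ft_force: [1.0, -0.3, -2.5]
grip_width: 0.0424
gripper_force: 52.3
```

Run:
```python
from h import *
st(); d=grab('wrist','w5'); _,p,R=cur(); np.savez('w5.npz',p=p,R=R.as_matrix(),**d)
w=cloud(d)*1000; Z=w[...,2]; x,y=w[...,0],w[...,1]
ok=np.isfinite(Z)&(abs(x-630)<90)&(abs(y-112)<90)
for n,lo,hi in(('tip',157,166),('pin',138,148),('seat',117.8,123),('face',112,117.5)):
    m=ok&(Z>lo)&(Z<hi); q=w[m]; 
    if m.sum()>5: print(n,m.sum(),np.median(q,0).round(1),cv2.minAreaRect(q[:,:2].astype(np.float32)),[np.round(a,1) for a in cv2.minEnclosingCircle(q[:,:2].astype(np.float32))])
```

```text
t 14.45 p [739.8 121.2 281.5] yaw 3.6 pitch 89.93 yz -0.0 F [ 1.  -0.3 -2.5] q [ 0.08  0.49  0.38  1.46 -0.    0.01] w 0.0424
tip 498 [631.9 114.7 161.3] ((631.521240234375, 114.59906005859375), (21.318588256835938, 20.670955657958984), 50.3335075378418) [array([631.5, 114.8]), np.float64(11.0)]
pin 133 [595.  112.3 142.8] ((616.2304077148438, 110.76915740966797), (53.1988639831543, 17.763864517211914), 7.477626323699951) [array([615.7, 114.8]), np.float64(26.8)]
seat 1971 [633.1 114.8 119.7] ((625.87255859375, 115.53598022460938), (122.59890747070312, 97.63375854492188), 3.5120553970336914) [array([629.5, 114.8]), np.float64(73.7)]
face 12148 [615.3 114.8 115.6] ((628.5819702148438, 114.27165222167969), (135.2567138671875, 130.20416259765625), 3.6047720909118652) [array([624.3, 113.8]), np.float64(88.7)]
```

View pics/w5.png

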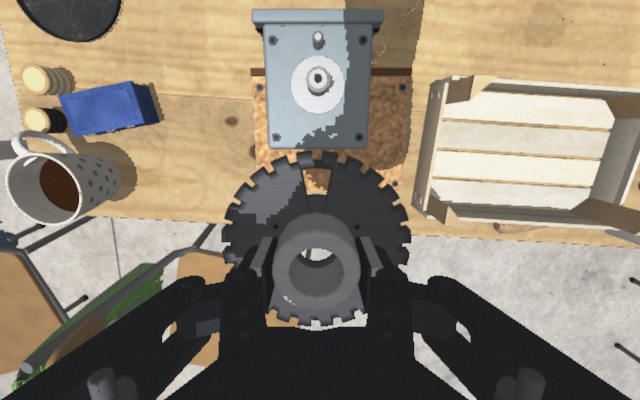

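The view shows the spindle at (318,77) and the pin at (318,38) on the robot side of it. The head is square on its back (135 × 130 rectangle, yaw 3.6°), and the held plate's slot at (317,180) is in line. I'll re-measure with the arm settled and work out the shift.

```bash
cat > m.py <<'E'
from h import *
from scipy.optimize import least_squares
def meas():
    d=grab('wrist'); _,p,R=cur(); R=R.as_matrix(); w=cloud(d)*1000; p=p*1000
    L=(w-p)@R; z=L[...,2]; rr=np.hypot(L[...,0],L[...,1])
    q=L[np.isfinite(z)&(rr<62)&(rr>26)&(z>0)&(z<6)][:,:2]; c=np.zeros(2)
    for _ in range(3):
        a=np.degrees(np.arctan2(q[:,1]-c[1],q[:,0]-c[0])); r=np.hypot(*(q-c).T); o=[]
        for k in range(-180,180,15):
            s=(a>=k)&(a<k+15)
            if s.sum()>20 and r[s].max()>52: o.append(q[s][r[s].argmax()])
        o=np.array(o); c=least_squares(lambda c:np.hypot(*(o-c).T)-55,c,loss='soft_l1').x
    Z=w[...,2]; ok=np.isfinite(Z)&(abs(w[...,0]-625)<60)&(abs(w[...,1]-113)<40)
    m=ok&(Z>157)&(Z<166); tip=w[m]; m2=ok&(Z>138)&(Z<148)&(w[...,0]<610); pin=w[m2]
    t=np.array([*cv2.minEnclosingCircle(tip[:,:2].astype(np.float32))[0]]); pn=np.array(cv2.minEnclosingCircle(pin[:,:2].astype(np.float32))[0]) if len(pin)>3 else None
    lt=L[m].mean(0)
    return p,R,c,t,pn,lt
E
python3 - <<'E'
from m import *
st()
for _ in range(2):
    p,R,c,t,pn,lt=meas(); print(p.round(1),'bore tool',c.round(2),'spindle',t.round(2),'tool',lt.round(1),'pin',pn.round(2),'d',np.hypot(*(t-pn)).round(2),np.degrees(np.arctan2(*(t-pn)[::-1])).round(2))
T=R.T@np.r_[t-p[:2],0]; print('shift tool xy',(T[:2]-c).round(2))
E
```

```text
t 14.5 p [740.  121.3 282.1] yaw 3.6 pitch 89.88 yz -0.0 F [ 0.7 -0.2 -3.2] q [ 0.08  0.49  0.38  1.46 -0.    0.01] w 0.0428
[740.2 121.3 282.4] bore tool [ 0.95 -1.24] spindle [631.48 114.64] tool [108.9   0.2 121. ] pin [593.69 112.2 ] d 37.87 3.68
[740.4 121.2 282.7] bore tool [ 0.92 -1.18] spindle [631.55 114.64] tool [109.2   0.3 121.3] pin [593.78 112.07] d 37.86 3.89
shift tool xy [108.09   1.49]
```

Request:
send_rows([
  [[4, 4, 0.1, 0, 0, 0, 0], [4, 8, 0.15, 0, 0, 0, -0.4], [4, 10.8, 0.15, 0, 0, 0, -0.4], [4, 10.8, 0.15, 3, 0, 0, -0.4], [4, 10.8, 0.15, 6, 0, 0, -0.4], [4, 10.8, 0.15, 8, 0, 0, -0.4], [4, 10.8, 0.15, 9, 0, 0, -0.4], [4, 10.8, 0.15, 9, 0, 0, -0.4], [4, 10.8, 0.15, 9, 0, 0, -0.4], [4, 10.8, 0.15, 9, 0, 0, -0.4], [4, 10.8, 0.15, 9, 0, 0, -0.4]],
])

```text
t: 15.7
eef_pos: [0.6346, 0.1151, 0.1936]
orientation: [0.003, -0.034, 0.999, 0.0]
ft_force: [-0.5, 0.3, -2.3]
grip_width: 0.0426
gripper_force: 52.3
```

Run:
```python
from m import *
st()
d=grab('wrist'); _,p,R=cur(); R=R.as_matrix(); w=cloud(d)*1000; p=p*1000; L=(w-p)@R
# spindle tip seen through the bore / below hub
m=np.isfinite(L[...,2])&(abs(L[...,0])<20)&(abs(L[...,1])<20)&(w[...,2]>150)&(w[...,2]<168); print('thru bore',m.sum(), w[m].mean(0).round(1) if m.any() else '', L[m][:,:2].min(0).round(1) if m.any() else '', L[m][:,:2].max(0).round(1) if m.any() else '')
# pin visible through the slot
m=np.isfinite(L[...,2])&(abs(L[...,0]-38)<14)&(abs(L[...,1])<12)&(w[...,2]>130)&(w[...,2]<150); print('thru slot',m.sum(), w[m].mean(0).round(1) if m.any() else '', L[m].mean(0).round(1) if m.any() else '')
np.savez('w6.npz',p=p,R=R,**d)
st()
```

```text
t 15.7 p [634.6 115.1 193.6] yaw 3.91 pitch 89.65 yz -0.0 F [-0.5  0.3 -2.3] q [ 0.08  0.33 -0.04  1.2  -0.    0.01] w 0.0426
thru bore 0   
thru slot 57 [594.7 112.3 141.1] [40.   0.  52.1]
t 15.75 p [634.4 115.  193.4] yaw 3.91 pitch 89.68 yz -0.0 F [ 0.4 -0.4 -2.4] q [ 0.08  0.33 -0.04  1.2  -0.    0.01] w 0.0424
```

Request:
send_rows([
  [[4, 0, 0, 0, 0, 0, 0], [4, 0, 0, 0, 0, 0, 0], [4, 0, 0, 0, 0, 0, 0]],
])

```text
t: 16.05
eef_pos: [0.6335, 0.1149, 0.1921]
orientation: [0.002, -0.034, 0.999, -0.0]
ft_force: [0.5, -1.0, -1.3]
grip_width: 0.0432
gripper_force: 52.3
```

Run:
```python
from m import *
st()
d=grab('wrist'); _,p,R=cur(); R=R.as_matrix(); w=cloud(d)*1000; p=p*1000; L=(w-p)@R; z=L[...,2]
rr=np.hypot(L[...,0],L[...,1]); q=L[np.isfinite(z)&(rr<62)&(rr>26)&(z>0)&(z<6)][:,:2]; c=np.zeros(2)
for _ in range(3):
    a=np.degrees(np.arctan2(q[:,1]-c[1],q[:,0]-c[0])); r=np.hypot(*(q-c).T); o=[]
    for k in range(-180,180,15):
        s=(a>=k)&(a<k+15)
        if s.sum()>20 and r[s].max()>52: o.append(q[s][r[s].argmax()])
    o=np.array(o); c=least_squares(lambda c:np.hypot(*(o-c).T)-55,c,loss='soft_l1').x
print('bore tool',c.round(2),'bore world',(p+R@np.r_[c,10])[:2].round(2),len(o), 'q range',q.min(0).round(1),q.max(0).round(1))
m=(abs(L[...,0]-40)<16)&(abs(L[...,1])<14)&(z>40)&(z<60); v,u=np.where(m); print('pin px',len(u),u.min(),u.max(),v.min(),v.max(),L[m].min(0).round(1),L[m].max(0).round(1))
m=(abs(L[...,0]-40)<16)&(abs(L[...,1])<14)&(z>8); v,u=np.where(m); print('slot px',len(u),u.min(),u.max(),v.min(),v.max())
```

```text
t 16.05 p [633.5 114.9 192.1] yaw 3.91 pitch 89.81 yz -0.0 F [ 0.5 -1.  -1.3] q [ 0.08  0.33 -0.04  1.2  -0.    0.01] w 0.0432
bore tool [ 0.62 -1.24] bore world [632.93 113.64] 20 q range [-54.4 -56.2] [55.6 53.8]
pin px 71 311 324 168 174 [35.  -4.5 46.1] [40.2  4.7 52. ]
slot px 895 295 342 142 195
```

Request:
send_rows([
  [[4, 0.05, 0.1, 0, 0, 0, 0], [4, 0.05, 0.1, 0, 0, 0, 0], [4, 0.05, 0.1, 0, 0, 0, 0], [4, 0.05, 0.1, 0, 0, 0, 0], [4, 0.05, 0.1, 0, 0, 0, 0], [4, 0.05, 0.1, 0, 0, 0, 0]],
])

```text
t: 16.7
eef_pos: [0.6329, 0.1159, 0.192]
orientation: [0.002, -0.034, 0.999, -0.0]
ft_force: [0.2, -0.1, -2.4]
grip_width: 0.0424
gripper_force: 52.3
```

```bash
cat > b.py <<'E'
from m import *
def bore():
    d=grab('wrist'); _,p,R=cur(); R=R.as_matrix(); w=cloud(d)*1000; p=p*1000; L=(w-p)@R; z=L[...,2]
    rr=np.hypot(L[...,0],L[...,1]); q=L[np.isfinite(z)&(rr<62)&(rr>26)&(z>0)&(z<6)][:,:2]; c=np.zeros(2)
    for _ in range(3):
        a=np.degrees(np.arctan2(q[:,1]-c[1],q[:,0]-c[0])); r=np.hypot(*(q-c).T); o=[]
        for k in range(-180,180,15):
            s=(a>=k)&(a<k+15)
            if s.sum()>20 and r[s].max()>52: o.append(q[s][r[s].argmax()])
        o=np.array(o); c=least_squares(lambda c:np.hypot(*(o-c).T)-55,c,loss='soft_l1').x
    print('bore tool',c.round(2),'world',(p+R@np.r_[c,10])[:2].round(2)); st()
    # 'face' outline of the head in the same picture, for its centre
    Z=w[...,2]; m=np.isfinite(Z)&(abs(Z-115.5)<3)&(abs(w[...,0]-630)<90)&(abs(w[...,1]-113)<90); print(m.sum(),cv2.minAreaRect(w[m][:,:2].astype(np.float32)))
E
python3 -c "
from b import *
bore();bore()"
```

```text
bore tool [ 0.71 -1.3 ] world [632.29 114.57]
t 16.75 p [632.9 115.9 192. ] yaw 3.91 pitch 89.82 yz -0.0 F [ 0.2 -0.1 -3.7] q [ 0.08  0.33 -0.04  1.2  -0.    0.01] w 0.0427
6309 ((619.8303833007812, 113.58012390136719), (116.46284484863281, 130.51036071777344), 3.291923761367798)
bore tool [ 0.75 -1.32] world [632.26 114.56]
t 16.8 p [632.9 115.9 192. ] yaw 3.91 pitch 89.82 yz -0.0 F [-0.6 -0.5 -2.2] q [ 0.08  0.33 -0.04  1.2  -0.    0.01] w 0.0427
6306 ((619.7088623046875, 113.54658508300781), (116.21717834472656, 129.89874267578125), 3.295534610748291)
```

Request:
send_rows([
  [[4, 0.07, 0, 0.4, 0, 0, 0], [4, 0.07, 0, 0.9, 0, 0, 0], [4, 0.07, 0, 1.4, 0, 0, 0], [4, 0.07, 0, 1.8, 0, 0, 0], [4, 0.07, 0, 2.1, 0, 0, 0], [4, 0.07, 0, 2.4, 0, 0, 0], [4, 0.07, 0, 2.4, 0, 0, 0], [4, 0.07, 0, 2.4, 0, 0, 0]],
])

```text
t: 17.6
eef_pos: [0.6323, 0.1159, 0.168]
orientation: [0.002, -0.034, 0.999, -0.0]
ft_force: [-0.2, 0.3, -2.9]
grip_width: 0.0426
gripper_force: 52.3
```

Request:
send_rows([
  [[4, 0, 0, 0.2, 0, 0, 0], [4, 0, 0, 0.4, 0, 0, 0], [4, 0, 0, 0.6, 0, 0, 0], [4, 0, 0, 0.8, 0, 0, 0], [4, 0, 0, 0.8, 0, 0, 0]],
])

```text
t: 18.1
eef_pos: [0.632, 0.1158, 0.1595]
orientation: [0.001, -0.034, 0.999, -0.0]
ft_force: [0.6, -1.2, -2.4]
grip_width: 0.0428
gripper_force: 52.3
```

Request:
send_rows([
  [[4, 0, 0, 0.2, 0, 0, 0], [4, 0, 0, 0.4, 0, 0, 0], [4, 0, 0, 0.6, 0, 0, 0], [4, 0, 0, 0.8, 0, 0, 0], [4, 0, 0, 1.0, 0, 0, 0], [4, 0, 0, 1.2, 0, 0, 0], [4, 0, 0, 1.2, 0, 0, 0]],
])

```text
t: 18.8
eef_pos: [0.632, 0.1159, 0.1476]
orientation: [0.001, -0.034, 0.999, -0.0]
ft_force: [-0.6, -0.5, -2.9]
grip_width: 0.0429
gripper_force: 52.3
```

Request:
send_rows([
  [[4, 0, 0, 0.25, 0, 0, 0], [4, 0, 0, 0.5, 0, 0, 0], [4, 0, 0, 0.75, 0, 0, 0], [4, 0, 0, 1.0, 0, 0, 0], [4, 0, 0, 1.2, 0, 0, 0], [4, 0, 0, 1.4, 0, 0, 0], [4, 0, 0, 1.55, 0, 0, 0], [4, 0, 0, 1.55, 0, 0, 0]],
])

```text
t: 19.6
eef_pos: [0.6325, 0.1158, 0.1326]
orientation: [0.002, -0.034, 0.999, -0.0]
ft_force: [-0.7, 0.3, -2.9]
grip_width: 0.0425
gripper_force: 52.3
```

Request:
send_rows([
  [[4, 0, 0, 0.08, 0, 0, 0], [4, 0, 0, 0.15, 0, 0, 0], [4, 0, 0, 0.15, 0, 0, 0]],
])

```text
t: 19.9
eef_pos: [0.6325, 0.1158, 0.1324]
orientation: [0.002, -0.034, 0.999, -0.0]
ft_force: [-3.0, -0.5, 5.5]
grip_width: 0.0426
gripper_force: 52.9
```

Contact came at TCP z = 132.4. The grip was at 13.3 above the underside, which puts the underside at ≈119, as a seated plate should be. I'll press slightly, release gently and check.

Request:
send_rows([
  [[4, 0, 0, 0.05, 0, 0, 0], [4, 0, 0, 0.05, 0, 0, 0], [4.6, 0, 0, 0, 0, 0, 0], [5, 0, 0, 0, 0, 0, 0], [6.5, 0, 0, 0, 0, 0, 0], [6.5, 0, 0, 0, 0, 0, 0], [6.5, 0, 0, -0.3, 0, 0, 0], [6.5, 0, 0, -2, 0, 0, 0], [6.5, 0, 0, -5, 0, 0, 0], [6.5, 0, 0, -9, 0, 0, 0], [6.5, 0, 0, -12, 0, 0, 0], [6.5, 0, 0, -12, 0, 0, 0]],
])

```text
t: 21.1
eef_pos: [0.6354, 0.1162, 0.2574]
orientation: [0.007, -0.034, 0.999, 0.0]
ft_force: [-0.6, 0.8, 0.3]
grip_width: 0.0649
gripper_force: 0.0
```

Run:
```python
from h import *
st(); d=grab('wrist','w7'); w=cloud(d)*1000; Z=w[...,2]; r=np.hypot(w[...,0]-631.5,w[...,1]-114.6)
ok=np.isfinite(Z)
m=ok&(r>26)&(r<53)&(abs(Z-127)<8); q=w[m]; f=np.linalg.lstsq(np.c_[q[:,:2]-[631.5,114.6],np.ones(len(q))],q[:,2],rcond=None)[0]
print('plate top',m.sum(),f.round(4),cv2.minEnclosingCircle(q[:,:2].astype(np.float32)))
m=ok&(r<25)&(abs(Z-157)<3); print('hub top',m.sum(),np.median(Z[m]))
m=ok&(r<25)&(Z>159.5); print('tip',m.sum(),np.median(Z[m]))
m=ok&(abs(w[...,0]-594)<12)&(abs(w[...,1]-112)<8)&(Z>133); print('pin',m.sum(),np.median(w[m],0))
m=ok&(abs(Z-115.5)<2.5)&(abs(w[...,0]-630)<90)&(abs(w[...,1]-113)<80); print('face',m.sum(),cv2.minAreaRect(w[m][:,:2].astype(np.float32)),np.median(Z[m]))
```

```text
t 21.1 p [635.4 116.2 257.4] yaw 3.91 pitch 89.19 yz 0.0 F [-0.6  0.8  0.3] q [ 0.08  0.29  0.05  1.31 -0.    0.01] w 0.0649
plate top 5641 [ 2.600000e-03 -3.000000e-04  1.277387e+02] ((631.4655151367188, 114.58245849609375), 52.96714782714844)
hub top 1242 157.565295596233
tip 12708 348.5840698597441
pin 97 [593.09299644 112.17612942 142.7334689 ]
face 4584 ((628.2967529296875, 114.31208801269531), (133.28741455078125, 129.81643676757812), 3.369316816329956) 115.6091882591096
```

The plate is seated flat: its top is at 127.7 mm, 12 mm above the face, tilt is below 0.2°, and the pin stands through the slot. The robot is clear of everything.

```bash
python3 -c "
from bench import ticket
print(ticket.hand_in())"
```

```text
the job is handed in; nothing more can be done
None
```

The job is handed in, with no verdict shown: the head lies flat on its back on the board with the spindle upright and its foot end about 30 mm over the front edge. The plate, lowered in the grip, sits flat on the head over spindle and pin, the robot is clear, the clock read about 21 s of the 64 s, and nothing else was touched.

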